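# Eject a cartridge from a network dock and trap it with the other finger

### The job

On the desk stand two network docks alike, one loaded with a cartridge and one empty. On the loaded dock, press the eject key down with one finger while the other finger waits in front of the bay, so that the cartridge springs out against that finger and is trapped about half way out, not shot across the desk. Do not pick the cartridge up, do not press the empty dock's key, leave the other things where they are, and finish while holding: the finger still stopping the sprung cartridge.

Things in the scene. Friction and masses are not known exactly. Their poses are not given: they have to be found in the camera images.
- eject_dock: Fixed white plastic module dock with the cartridge in it, 133 x 80 mm in plan, 22 mm thick. Origin on the desk under the mouth of its bay; +x points to its back, -x is the way out (roughly towards the robot). Two side walls, top 41 mm above the desk, inner gap 56 mm, run from the mouth to 37 mm behind it; no roof. Behind them a deck 28 mm high, to 85 mm behind the mouth, carries the key.
- empty_dock: Fixed dock just like the loaded one (same size, axes, origin and key) but with an empty bay; it may stand left or right of the loaded one; leave alone
- bay_mouth (a point): middle of the loaded bay's floor at the mouth, 22 mm above the desk. The floor runs on as an open apron to 48 mm in front of it. A spring pusher behind the cartridge drives it out along the dock's -x once the catch drops: 3.6 N at first, 1.4 N at the end of its 36 mm stroke. With nothing in its way it flies off the apron at once.
- cartridge: Loose metal-shelled cartridge, 34 mm long (dock x), 54 wide, 24 high, about 70 g; origin under its centre, axes as the dock's. Loaded, its centre is 17 mm behind the mouth, its front level with the mouth, its top 46 mm above the desk. A catch in the bay floor holds it until the key is pressed. Half way out is 17 mm of travel (8 to 27 mm will do).
- eject_key_top (a point): centre of the top of the loaded dock's grey eject key, 24 mm (dock x) by 26 mm, 52 mm behind the mouth; 38 mm above the desk when up, 30 mm when fully down
- eject_key (a joint): travel of the eject key, m: 0 up, 0.008 fully down. It is pressed straight down; the catch lets go at about 5.5 mm; pressing takes 1 N at first and up to about 8 N (spring and rubbing catch)
- empty_key (a joint): travel of the empty dock's key, m: 0 up, 0.008 down; do not press it
- spare: spare cartridge, same shape as the one in the dock, lying loose on the desk; leave alone
- plug: small clear and white network plug, 35 x 13 x 10 mm; leave alone
- mug: white mug, 80 mm wide, 90 mm high; leave alone
- screwdriver: screwdriver 170 mm long lying on the desk; leave alone
- tape: black ring of tape lying flat, 70 mm across, 18 mm high; leave alone
- tin: open aluminium parts tin 90 x 60 x 30 mm; leave alone
There are look-alikes about, which are no part of the job. What is shaped like the eject_dock but orange is not meant.

How it is judged:
On the way:
1. the eject key of the loaded dock is pressed (value of joint eject_key above 0.003 m).
At the end, for the whole second after the job is handed in: The cartridge stands 8 to 27 mm out of the loaded dock's bay, flat on the bay floor (within 4 to 5 mm in height, 0.15 rad tilt, 0.2 rad of turn), at rest below 0.02 m/s, and a finger still stops it with more than 0.3 N (x of cartridge in the frame of eject_dock between -0.01 and 0.009 m and z of cartridge in the frame of eject_dock between 0.018 and 0.027 m and angle between cartridge's own z axis and vertical below 0.15 rad and angle between the x axis of cartridge and the x axis of eject_dock, either way round below 0.2 rad and contact force between the fingers and cartridge above 0.3 N and linear speed of cartridge below 0.02 m/s); the arm keeps its last pose, push and grip.
It fails at once if the cartridge gets away: more than 42 mm out (x of cartridge in the frame of eject_dock below -0.025 m).
It fails at once if the cartridge is lifted by 10 mm or more (z of cartridge in the frame of eject_dock above 0.032 m).
It fails at once if the empty dock's key is pressed by 4 mm or more (value of joint empty_key above 0.004 m).
It fails at once if a bystander is moved by more than 25 mm (distance of any of spare, plug, mug, screwdriver, tape, tin from where it was at the start of the episode above 0.025 m).
It also fails if it takes over 29 s, if anything falls off the work surface, if the arm or the gripper's body presses on something with over 40 N, if the wrist force passes 120 N, or if a joint passes its speed limit or range.

### The arm

A 7-joint arm with a two-finger parallel gripper is mounted at the origin on the work surface. World frame = base frame: x ahead of the robot, y to its left, z up, the work surface at z = 0. Lengths are in m, angles in rad, forces in N, time in s.
With the tool pointing down it reaches from about 0.4 to 0.85 m from the base axis. Payload 4.5 kg.
Tool frame: the origin (TCP) lies between the finger pads; the fingertips stand 17 mm ahead of it and the grasp point (between the pads) lies 2 mm behind it; z points along the fingers, y is the line along which they close (so a half turn about z gives the same grasp; the last joint's range is limited). The gripper opens to 88 mm and grips with 3 to 60 N. Pads are 18 mm wide; open, the fingers measure 123 mm over their backs; the gripper's body (75 mm by 187 mm) begins 45 mm behind the grasp point.
Start: joints at [1.198, 0.689, -0.195, 1.565, 0.157, 0.902, -0.215], TCP at [0.247, -0.574, 0.256] pointing down, gripper open.
Joint ranges: [-3.01, 3.01], [-0.46, 2.08], [-1.47, 1.51], [0.13, 2.56], [-1, 4.14], [0.04, 2.09], [-2.66, 2.66]. Speed limits (rad/s): [2.57, 2.57, 3.14, 3.14, 3.14, 3.14, 3.14].

### API

Orientations are given as a unit quaternion [x, y, z, w].
In Python, from plant import robot, jaws, planner, optics, order, readout gives the robot as it stands. Calls block until the motion is done:
- robot.move_pose(position, orientation): joint-space move of the TCP to a pose.
- robot.line_to(position, attitude=None, speed=0.15, stop_force=None): straight line of the TCP; attitude=None keeps the orientation; speed is the mean speed in m/s. With stop_force (N) it stops when the force on the tool has changed by that much, and returns True; else False.
- robot.goto_joints(angles): joint-space move.
- jaws.grip(opening, grip_force=None): finger opening in m; grip_force is the grip in N (None keeps the last); returns when the fingers have stopped.
- robot.sleep(seconds).
- planner.ik(position, orientation): joint angles nearest the present ones, or None.
- optics.read_camera(name): name is "side" or "top"; returns the picture (420x560x3 uint8, red, green, blue); there is no depth.
- optics.camera_model(name): a dict with "K" (3x3 intrinsics, pixels), "k1" (the pictures are not rectified: a ray, as slopes to the right and down, at radius r is drawn at 1 + k1 r^2 times it, then the intrinsics apply), "extrinsics" (4x4, takes a point from world to camera coordinates). Camera axes: x right, y down, z forward; pixel columns grow to the right and rows downward; lengths in m; the calibration is good to about 2 mm. A picture is of the moment at which its call begins. camera_model takes no time and is no camera call.
A pose or a line that the arm cannot do raises robot.IKError and nothing moves.
- order.sign_off(): hands the job in; it is judged then, once.
Readings, each from a call of its own:
- readout.read_clock(): time.
- readout.read_q(): joint angles.
- readout.read_joint_velocities(): joint speeds.
- readout.read_joint_torque(): joint torques, N m.
- readout.read_ee_pos(): TCP position.
- readout.read_tcp_rot(): TCP orientation.
- readout.read_force(): force on the tool from outside, world axes, zero at the start.
- readout.read_moment(): the same for the moment, N m.
- readout.read_finger_gap(): finger opening in m.
- readout.read_finger_force(): force on a finger pad.
Only numpy, scipy, OpenCV 4.12 (cv2) and the standard library are available. Lean on these libraries where they do the work, as an engineer would, in place of code of your own. Each camera call takes 0.05 s, during which the arm holds its last target. There are 200 camera calls.

## Working session

There is one attempt and no reset: what is moved stays moved. The work goes in short steps, each a Python script; the robot and the scene stay as the last script left them, time stands still between calls to the robot, and variables do not carry over. Pictures are saved under pics/ and viewed, at most 10 in all, crops included, and the job is handed in when it is done.

```bash
mkdir -p pics; ls; python3 - <<'E'
from plant import optics,readout
import cv2,numpy as np
for n in("side","top"):
    im=optics.read_camera(n); cv2.imwrite(f"pics/{n}0.png",im[...,::-1]); m=optics.camera_model(n); print(n,m)
print(readout.read_clock(),readout.read_tcp_rot(),readout.read_finger_gap())
E
```

```text
pics
side {'K': array([[474.01718475,   0.        , 279.24602113],
       [  0.        , 474.01718475, 206.64369501],
       [  0.        ,   0.        ,   1.        ]]), 'k1': -0.12440023914665368, 'extrinsics': array([[-0.92948284, -0.36872071,  0.01032941,  0.42576461],
       [-0.25625085,  0.62531604, -0.73709928,  0.16466567],
       [ 0.26532462, -0.68776805, -0.67570552,  0.9974627 ],
       [ 0.        ,  0.        ,  0.        ,  1.        ]])}
top {'K': array([[396.90634627,   0.        , 282.02505949],
       [  0.        , 396.90634627, 207.59563705],
       [  0.        ,   0.        ,   1.        ]]), 'k1': 0.03760686947774854, 'extrinsics': array([[-0.13497634, -0.99084521, -0.00267695,  0.0502272 ],
       [-0.96823355,  0.13246906, -0.21207487,  0.50036053],
       [ 0.21048798, -0.02603318, -0.97724975,  0.96809523],
       [ 0.        ,  0.        ,  0.        ,  1.        ]])}
0.1 [ 9.79376399e-01  2.02042571e-01 -2.13399785e-04 -7.89326612e-04] 0.08835887576356678
```

View pics/top0.png

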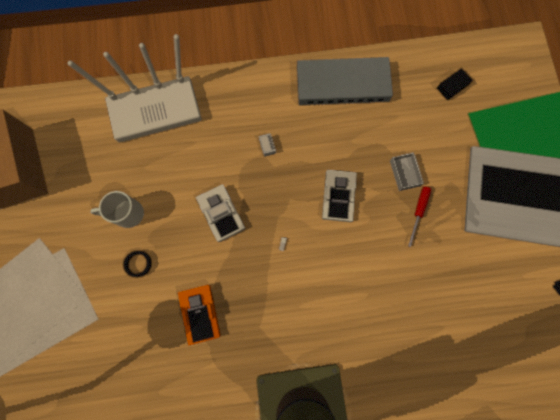

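View pics/side0.png

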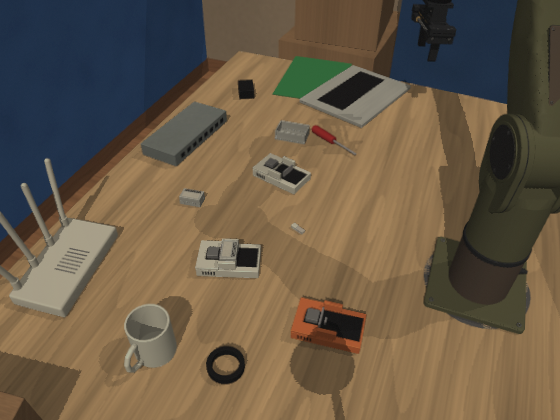

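The top view shows two white docks at about (220,212) and (340,195), an orange decoy at (199,315) and the spare at (267,144). I'll zoom in to see which dock is loaded.

```bash
python3 - <<'E'
import cv2,numpy as np
t=cv2.imread("pics/top0.png");s=cv2.imread("pics/side0.png")
c=[t[170:250,180:260],t[160:240,300:380],s[225:290,188:268],s[145:200,243:323]]
c=[cv2.resize(i,(400,300),interpolation=cv2.INTER_CUBIC) for i in c]
cv2.imwrite("pics/crop.png",np.vstack([np.hstack(c[:2]),np.hstack(c[2:])]))
E
```

```text
(no output)
```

View pics/crop.png

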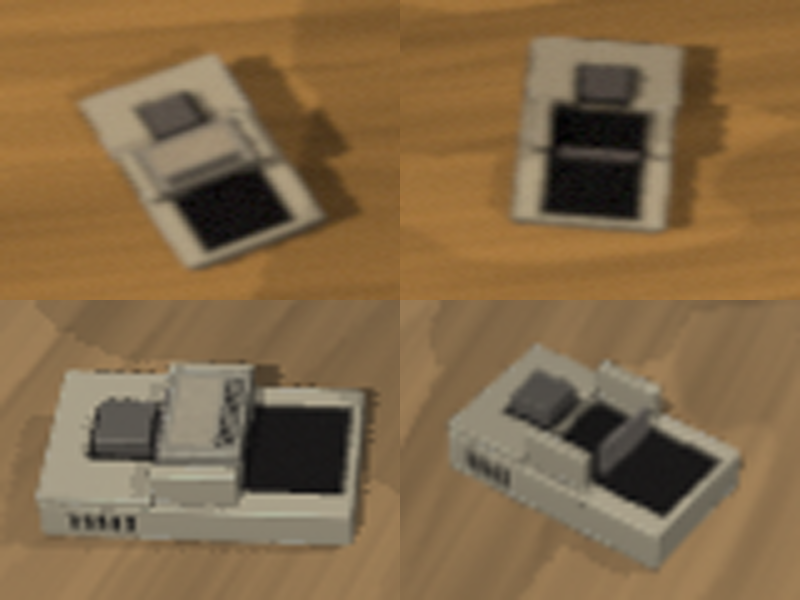

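The left dock, near (220,212) in top and (230,258) in side, is the loaded one: it has a light cartridge between its walls. The right one shows an empty bay with the pusher. Next I'll measure the loaded dock's pose.

```bash
cat > h.py <<'E'
import cv2,numpy as np
from plant import optics
def ray(n,uv):
    m=optics.camera_model(n);K=m["K"];E=m["extrinsics"]
    d=(np.array(uv,float)-K[:2,2])/K[0,0]; s=d.copy()
    for _ in range(20): s=d/(1+m["k1"]*(s@s))
    R=E[:3,:3]; return -R.T@E[:3,3], R.T@np.r_[s,1]
def plane(n,uv,z):
    c,d=ray(n,uv); return c+d*(z-c[2])/d[2]
def tri(a,b):
    A=np.zeros((3,3));v=np.zeros(3)
    for n,uv in(("top",a),("side",b)):
        c,d=ray(n,uv);d/=np.linalg.norm(d);P=np.eye(3)-np.outer(d,d);A+=P;v+=P@c
    return np.linalg.solve(A,v)
E
python3 - <<'E'
from h import *
out=[]
for n,(u0,v0,u1,v1) in {"top":(185,175,255,250),"side":(188,228,272,286)}.items():
    im=cv2.imread(f"pics/{n}0.png")[v0:v1,u0:u1]; f=4
    im=cv2.resize(im,None,fx=f,fy=f,interpolation=cv2.INTER_CUBIC)
    hsv=cv2.cvtColor(im,cv2.COLOR_BGR2HSV);S,V=hsv[...,1],hsv[...,2]
    ms={"body":((S<95)|(V<40)),"black":(V<45),"key":(S<70)&(V>60)&(V<115)}
    print(n,ray(n,(280,210))[0].round(3))
    for k,m in ms.items():
        m=cv2.morphologyEx(m.astype(np.uint8),cv2.MORPH_OPEN,np.ones((5,5)))
        cs,_=cv2.findContours(m,0,2)
        for c in sorted(cs,key=cv2.contourArea)[::-1][:2]:
            cv2.drawContours(im,[c],-1,{"body":(0,255,0),"black":(0,0,255),"key":(255,0,0)}[k],1)
            p=cv2.approxPolyDP(c,0.03*cv2.arcLength(c,True),True)[:,0]
            M=cv2.moments(c); cen=np.array([M["m10"],M["m01"]])/M["m00"]
            px=lambda q:(np.array(q)+.5)/f-.5+[u0,v0]
            print(k,cv2.contourArea(c)/f/f,px(cen).round(1),px(p).round(1).tolist())
    out.append(cv2.resize(im,(400,400)))
cv2.imwrite("pics/mask.png",np.hstack(out))
E
```

```text
top [0.287 0.009 1.052]
body 1518.4375 [220.  212.8] [[222.6, 184.6], [196.1, 196.6], [217.9, 240.9], [244.1, 227.9]]
black 268.53125 [225.9 224.9] [[230.9, 215.1], [215.1, 222.4], [221.1, 235.1], [236.9, 227.9]]
key 107.8125 [213.8 200.8] [[217.6, 194.4], [207.1, 198.4], [210.4, 207.4], [222.1, 201.9], [219.1, 201.9]]
key 85.71875 [220.9 215.8] [[231.9, 211.6], [226.1, 210.4], [216.1, 215.1], [211.9, 222.4], [214.1, 223.4]]
side [0.173 0.74  0.791]
body 2275.0625 [228.  258.8] [[200.4, 240.4], [196.6, 275.4], [258.1, 277.1], [260.1, 244.1]]
black 340.65625 [246.5 257. ] [[238.6, 247.6], [236.4, 265.1], [255.1, 266.1], [256.9, 248.9]]
key 125.875 [212.4 252. ] [[208.1, 246.9], [205.6, 253.4], [206.9, 257.1], [216.9, 257.9], [217.6, 250.6], [220.9, 246.6]]
key 60.875 [234.6 248.3] [[235.9, 241.6], [232.4, 243.1], [233.9, 246.4], [230.6, 256.4], [236.4, 253.6], [233.9, 247.9], [239.1, 247.1], [239.1, 243.4], [236.9, 244.6]]
```

View pics/mask.png

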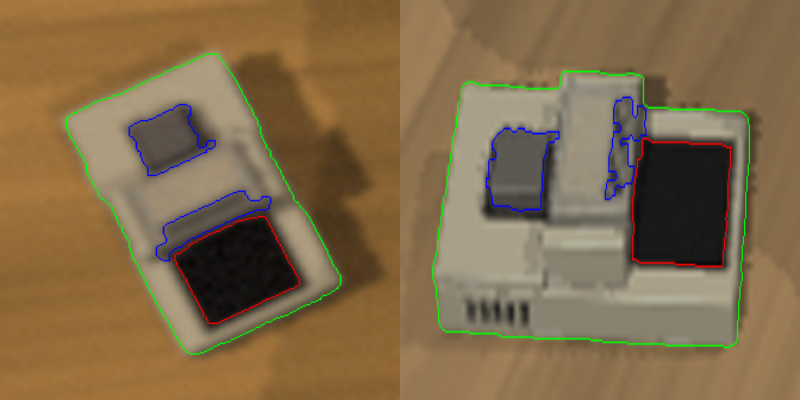

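```bash
python3 - <<'E'
from h import *
np.set_printoptions(precision=4,suppress=True)
P={"bl":plane("top",(196.1,196.6),.028),"br":plane("top",(222.6,184.6),.028),
"fl0":plane("top",(217.9,240.9),0),"fr0":plane("top",(244.1,227.9),0),
"S fr":plane("side",(260.1,244.1),.022),"S br":plane("side",(200.4,240.4),.028),"S bl0":plane("side",(196.6,275.4),0),"S fl0":plane("side",(258.1,277.1),0)}
for k,v in P.items(): print(k,v)
print("key top@38",plane("top",(213.8,200.5),.038))
print("key tri",tri((213.3,200.6),(212.8,251.5)),"key side@38",plane("side",(212.9,251.2),.038))
bt=[plane("top",q,.022) for q in[[230.9,215.1],[215.1,222.4],[221.1,235.1],[236.9,227.9]]]
bs=[plane("side",q,.022) for q in[[238.6,247.6],[236.4,265.1],[255.1,266.1],[256.9,248.9]]]
for b in(bt,bs):
    b=np.array(b);f=b[2:].mean(0);r=b[:2].mean(0);e=r-f
    print("apron\n",b,"front",f,"back",r,"len",np.linalg.norm(e),"yaw",np.degrees(np.arctan2(e[1],e[0])),
     "w",np.linalg.norm(b[0]-b[1]),np.linalg.norm(b[2]-b[3]), "yaw(w)",np.degrees(np.arctan2(*( -(b[1]-b[0])[0],(b[1]-b[0])[1]))))
def yaw(a,b): d=a-b; return np.degrees(np.arctan2(d[1],d[0])),np.linalg.norm(d[:2])
print(yaw(P["S br"],P["S fr"]),yaw(P["S bl0"],P["S fl0"]),yaw(P["bl"],P["br"]),yaw(P["fl0"],P["fr0"]))
E
```

```text
bl [0.5686 0.2033 0.028 ]
br [0.592  0.1303 0.028 ]
fl0 [0.4474 0.1621 0.    ]
fr0 [0.4727 0.089  0.    ]
S fr [0.4692 0.0873 0.022 ]
S br [0.5936 0.1324 0.028 ]
S bl0 [0.5672 0.2043 0.    ]
S fl0 [0.4437 0.1584 0.    ]
key top@38 [0.5491 0.1564 0.038 ]
key tri [0.549  0.1579 0.0365] key side@38 [0.5481 0.1582 0.038 ]
apron
 [[0.5076 0.1179 0.022 ]
 [0.4938 0.1612 0.022 ]
 [0.4581 0.149  0.022 ]
 [0.4714 0.106  0.022 ]] front [0.4647 0.1275 0.022 ] back [0.5007 0.1396 0.022 ] len 0.03791912293321209 yaw 18.53040397947971 w 0.045444790143421364 0.045029969202062335 yaw(w) 17.734410980197456
apron
 [[0.5087 0.1149 0.022 ]
 [0.4917 0.1622 0.022 ]
 [0.4539 0.1497 0.022 ]
 [0.47   0.1031 0.022 ]] front [0.4619 0.1264 0.022 ] back [0.5002 0.1385 0.022 ] len 0.04012068118035983 yaw 17.56423975929829 w 0.05030803805646778 0.04923979037630201 yaw(w) 19.850136396855657
(np.float64(19.930123798703562), np.float64(0.1323270642405002)) (np.float64(20.39516117649447), np.float64(0.13180790814739624)) (np.float64(107.74648091895352), np.float64(0.0766409899404631)) (np.float64(109.11409944358958), np.float64(0.07733400969435895))
```

Sizes check out: 132 × 77 mm against the stated 133 × 80, and key height 36.5 mm against 38. The dock origin is about (0.501, 0.140) with yaw 19.1°. I'll move above it with a 62 mm gap, so one finger stands 16 mm in front of the mouth and the other over the key.

```bash
python3 - <<'E'
from h import *
from plant import robot,jaws,planner,readout
yaw=np.radians(19.1);u=np.array([np.cos(yaw),np.sin(yaw)])
p=np.r_[np.array([.501,.140])+.015*u,0.17]
best=[]
for a in(yaw+np.pi/2,yaw-np.pi/2):
    q=[np.cos(a/2),np.sin(a/2),0,0];s=planner.ik(p,q)
    s2=planner.ik(np.r_[p[:2],.046],q)
    print(None if s is None else np.round(s,2),None if s2 is None else np.round(s2,2))
    if s is not None and s2 is not None: best.append((abs(np.array(s)-readout.read_q()).max(),q))
q=min(best)[1]
jaws.grip(.062,40); robot.move_pose(p,q); robot.line_to(np.r_[p[:2],.08],speed=.1); robot.sleep(.3)
print(readout.read_clock(),readout.read_ee_pos(),readout.read_tcp_rot(),q,readout.read_finger_gap(),readout.read_force())
out=[]
for n,(c,r) in{"top":(222,212),"side":(232,250)}.items():
    im=optics.read_camera(n)[...,::-1].copy(); cv2.imwrite(f"pics/{n}1.png",im)
    out.append(cv2.resize(im[r-60:r+60,c-50:c+50],(400,480),interpolation=cv2.INTER_CUBIC))
cv2.imwrite("pics/above.png",np.hstack(out))
E
```

```text
[-0.12  0.72 -0.41  1.91  0.48  0.6  -0.5 ] [-0.27  0.92 -0.14  1.97  0.42  0.28 -0.43]
[-0.63  0.75  0.46  1.94 -0.58  0.58 -2.59] [-0.54  0.95  0.3   1.98 -0.83  0.34 -2.36]
4.7333 [0.51542201 0.14493051 0.08036843] [5.80062257e-01 8.14572057e-01 3.13183211e-04 2.09288002e-04] [np.float64(0.5799922848714869), np.float64(0.8146219672274693), 0, 0] 0.06231919259069752 [ 0.49952709  0.1387449  -0.886951  ]
```

View pics/above.png

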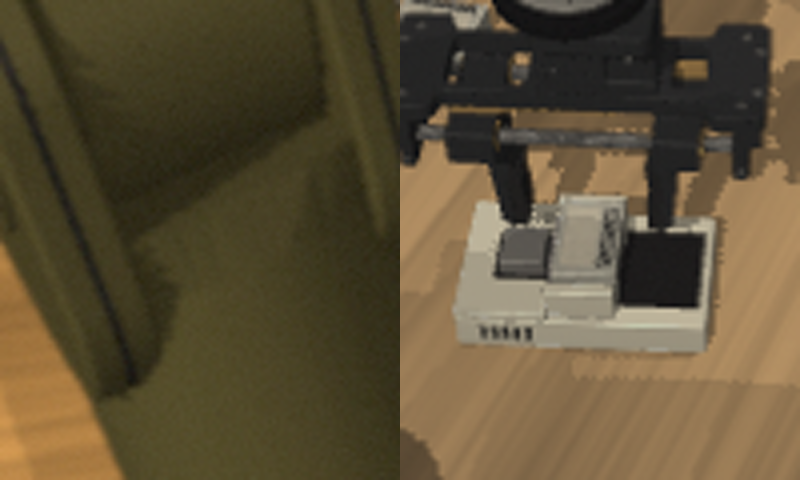

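The side view shows the front finger tip at about px (247,247), over the apron, and the key finger tip at about (211,245). I'll check those positions, then press.

```bash
cat >> h.py <<'E'
YAW=np.radians(19.1);U=np.array([np.cos(YAW),np.sin(YAW)]);V=np.array([-U[1],U[0]]);O=np.array([.501,.140])
def dock(p): return np.array([(p[:2]-O)@U,(p[:2]-O)@V])
E
python3 - <<'E'
from h import *
from plant import robot,readout
d=[dock(plane("side",uv,.0634)) for uv in((247,247),(211.2,245.5))]
print(d)
x,y=(O+.015*U)
if abs(d[0][0]+.022)<.012 and abs(d[1][0]-.055)<.012 and max(abs(d[0][1]),abs(d[1][1]))<.015:
    robot.line_to([x,y,.058],speed=.06)
    print(readout.read_force(),readout.read_ee_pos())
    h=robot.line_to([x,y,.0465],speed=.02,stop_force=20)
    robot.sleep(.5)
    print(h,readout.read_clock(),readout.read_force(),readout.read_ee_pos(),readout.read_finger_gap(),readout.read_finger_force())
    im=optics.read_camera("side")[...,::-1]; cv2.imwrite("pics/side2.png",im)
    cv2.imwrite("pics/pressed.png",cv2.resize(im[190:310,180:300],(600,600),interpolation=cv2.INTER_CUBIC))
E
```

```text
[array([-0.02423428,  0.00875799]), array([0.05083447, 0.00877718])]
[-0.64704934  0.84015539  1.08831119] [0.51485435 0.1448976  0.05750705]
False 6.575 [-3.39683596 -1.4667637  11.5558599 ] [0.515128   0.14481653 0.04727875] 0.06246216850510445 7.099018815206364
```

```bash
ls pics
```

```text
above.png
crop.png
mask.png
pressed.png
side0.png
side1.png
side2.png
top0.png
top1.png
```

View pics/pressed.png

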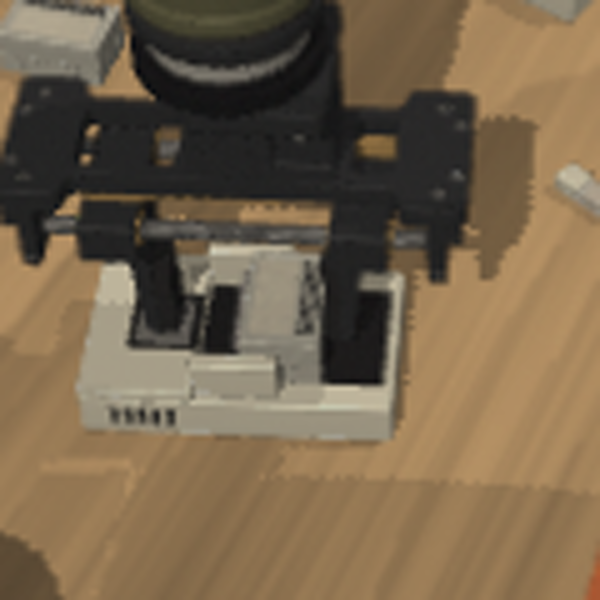

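The key is down and the cartridge has sprung out against the front finger. The bay floor shows behind the cartridge at crop (222,320), it sits flat and straight, and the push on the tool is about 3.7 N. The finger geometry gives about 16 mm of travel, so I'm handing in.

```bash
python3 - <<'E'
from plant import order,readout
print(readout.read_force(),order.sign_off())
E
```

```text
the job is handed in; nothing more can be done
[-2.33672526 -1.17063982 11.25244322] None
```

I pressed the loaded dock's eject key and handed the job in with the cartridge held against the front finger, about 16 mm out by the finger position (not measured directly) and pushing with about 2.6 N; the sign-off returned no verdict.

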